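# Find the empty compartment of the mosaic tile case

### The arm

A 6-joint arm with a two-finger parallel gripper is mounted at the origin on the work surface. World frame = base frame: x ahead of the robot, y to its left, z up, the work surface at z = 0. Lengths are in m, angles in rad, forces in N, time in s.
With the tool pointing down it reaches from about 0.35 to 0.725 m from the base axis. Payload 6 kg.
Tool frame: the origin (TCP) lies at the very end of the fingers, on their centre line; the grasp point (between the pads) lies manip.hold_point_z behind it (manip.hold_point_z is the distance from the TCP to the grasp point, in m); z points along the fingers, y is the direction in which the jaws open and shut (so a half turn about z gives the same grasp; the last joint's range is limited). The gripper opens to 85 mm and grips with 20 to 120 N. Pads are 22 mm wide; open, the fingers measure 114 mm over their backs; the gripper's body (76 mm by 85 mm) begins 54 mm behind the grasp point. The pads swing forward as they close: fully open they stand 13 mm farther back than shut.
Start: joints at [-0.945, 0.04, 0.085, 0, -1.615, -0.334], TCP at [0.173, -0.575, 0.192] pointing down, gripper open.
Joint ranges: [-2.56, 2.56], [-1.29, 2.01], [-1.08, 1.49], [-3.29, 1.98], [-2.81, -0.18], [-2.99, 2.99]. Speed limits (rad/s): [2.57, 2.57, 3.01, 3.14, 3.14, 3.14].

### API

Orientations are given as a 3x3 rotation matrix whose columns are the frame's x, y, z axes.
In Python, from plant import manip, snapshot gives the robot as it stands.
- The arm moves only by the shell command python3 -m jog 'ROWS' [FORCE]. ROWS is JSON, a list of rows, each an object of numbers: "jaw": the opening, from 0 (shut) to 1 (fully open); "x", "y", "z": the shift along the tool's x, y, z in m; "ax", "ay", "az": the turn, a rotation vector about the tool's x, y, z in degrees. A call has 1 to 8 rows; each row is the pose to reach, as a shift and turn from the pose commanded when the call began, along the tool's axes at that moment; what a row does not reach only later rows make up. A row lasts 1/12 s, in which the tool goes at most 41.7 mm and 7.16 degrees, less where a joint would pass 70% of its speed; a pose out of reach is approached as far as the arm can. A call with a gripper value outside its range is refused whole. The fingers move at their own pace and stop on an object; FORCE is the grip in N (left out, the last holds). Time passes only in rows, so rows that repeat a pose let the fingers close. It gives the time, the measured TCP pose, the force and the opening at its end, in the units of the state.
- manip.read_state(): the state, without advancing time (a new reading comes with each control period).
- snapshot(name): name is "scene" or "top" or "wrist"; returns a dict with "frame" (420x560x3 uint8, red, green, blue), "range_z" (420x560 float32, m along the optical axis (not along the pixel's ray), 0 where there is no reading), "mtx" (3x3 intrinsics, pixels), "R" (3x3) and "t" (3): a world point X has camera coordinates R X + t; the wrist camera has in their place "hand_eye" (4x4, takes a point from camera to tool coordinates, whose origin is the TCP and whose axes are the flange's). Camera axes: x right, y down, z forward; pixel columns grow to the right and rows downward; lengths in m; the calibration is good to about 2 mm. A picture is of the moment at which its call begins: read the wrist's pose just before it.
- manip.sign_off(): hands the job in, once; it reports no verdict.
The state is a dict: "time_s": time; "qpos": joint angles; "dq": joint speeds; "joint_torque": joint torques, N m; "position": TCP position; "tcp_rot": TCP orientation; "force": force on the tool from outside, world axes, zero at the start; "ft_torque": the same for the moment, N m; "opening": opening from 0.0 (shut) to 1.0 (fully open).
Only numpy, scipy, OpenCV 4.12 (cv2) and the standard library are available. Lean on these libraries where they do the work, as an engineer would, in place of code of your own. Each camera call takes 0.05 s, during which the arm holds its last target. There are 200 camera calls.

### The job

Three of the four compartments in the tile case are packed with mosaic tiles and their lids sit firm; one is empty and its lid rocks. With the fingertips press on the end of one lid after another, without forcing those that stay firm, until you find the one that rocks, then push that end down until the lid is open as far as it goes, and leave it so for refilling. Lift or carry nothing, and leave the things around where they are.

Things in the scene. Friction and masses are not known exactly. Their poses are not given: they have to be found in the camera images.
- case: Dark wooden case fixed to the table, 204 (x) x 364 (y) x 70 mm high. Origin on the table under the middle of the lid row; x points to the rear, y along the row to lid_1. Front face at x = -67 mm. Four like lids side by side, centres at y = 132, 44, -44, -132 mm (lid_1 to lid_4); their compartments are about 60 mm deep. Behind them a flat deck, x = 57 to 137 mm, on which things stand.
- lid_1 (a joint): Tilt of lid 1 in rad: 0 level and flush with the case's top, positive with the robot-side end down and the far end up, negative the other way, stops at +-0.85. A firm lid gives less than 0.06; the loose one turns under about 2 N on an orange tile and stays at any angle it is left.
- lid_1_near (a point): Centre of the orange tile (20 x 20 mm, flush) on top of the robot-side end of lid 1, 70 mm above the table when level; moves with the lid. The lid is a grey plate 112 (x) x 76 (y) x 8 mm turning on a crosswise pin through its middle, 66 mm above the table. The tile's centre is 40 mm from the pin along x.
- lid_1_far (a point): The same on the far end of lid 1, 40 mm beyond the pin.
- lid_2 (a joint): Tilt of lid 2 in rad: 0 level and flush with the case's top, positive with the robot-side end down and the far end up, negative the other way, stops at +-0.85. A firm lid gives less than 0.06; the loose one turns under about 2 N on an orange tile and stays at any angle it is left.
- lid_2_near (a point): Centre of the orange tile (20 x 20 mm, flush) on top of the robot-side end of lid 2, 70 mm above the table when level; moves with the lid. The lid is a grey plate 112 (x) x 76 (y) x 8 mm turning on a crosswise pin through its middle, 66 mm above the table. The tile's centre is 40 mm from the pin along x.
- lid_2_far (a point): The same on the far end of lid 2, 40 mm beyond the pin.
- lid_3 (a joint): Tilt of lid 3 in rad: 0 level and flush with the case's top, positive with the robot-side end down and the far end up, negative the other way, stops at +-0.85. A firm lid gives less than 0.06; the loose one turns under about 2 N on an orange tile and stays at any angle it is left.
- lid_3_near (a point): Centre of the orange tile (20 x 20 mm, flush) on top of the robot-side end of lid 3, 70 mm above the table when level; moves with the lid. The lid is a grey plate 112 (x) x 76 (y) x 8 mm turning on a crosswise pin through its middle, 66 mm above the table. The tile's centre is 40 mm from the pin along x.
- lid_3_far (a point): The same on the far end of lid 3, 40 mm beyond the pin.
- lid_4 (a joint): Tilt of lid 4 in rad: 0 level and flush with the case's top, positive with the robot-side end down and the far end up, negative the other way, stops at +-0.85. A firm lid gives less than 0.06; the loose one turns under about 2 N on an orange tile and stays at any angle it is left.
- lid_4_near (a point): Centre of the orange tile (20 x 20 mm, flush) on top of the robot-side end of lid 4, 70 mm above the table when level; moves with the lid. The lid is a grey plate 112 (x) x 76 (y) x 8 mm turning on a crosswise pin through its middle, 66 mm above the table. The tile's centre is 40 mm from the pin along x.
- lid_4_far (a point): The same on the far end of lid 4, 40 mm beyond the pin.
- glue_pot: White glue jar, 54 mm across, 75 mm tall, standing on the case's rear deck. Bystander, loose. Origin: centre of its underside as it stands.
- tile_stack: Stack of five white tiles, 24 x 24 x 30 mm, standing on the case's rear deck. Bystander, loose. Origin: centre of its underside as it stands.
- nippers: Tile nippers with red handles, about 170 x 75 mm and 16 mm high, lying beside the case on its right. Bystander, loose. Origin: centre of its underside as it stands.
- file: File with a wooden handle, about 210 mm long, 24 mm high, lying beside the case on its left. Bystander, loose. Origin: centre of its underside as it stands.
- glue_dish: Small brass-coloured bowl, 72 mm across, 20 mm high, on the table on the robot's side of the case. Bystander, loose. Origin: centre of its underside as it stands.
- black_tiles: A few black tiles stuck together, 48 x 24 x 12 mm, on the table on the robot's side of the case. Bystander, loose. Origin: centre of its underside as it stands.
- water_cup: Blue cup, 72 mm across, 85 mm tall, on the table behind the case. Bystander, loose. Origin: centre of its underside as it stands.

How it is judged:
By the outcome, as a careful person would: the job done as asked, in the order asked, and still so for the second after the job is handed in, with the robot touching nothing.
It also fails if it takes over 48 s, if anything falls off the work surface, if the arm or the gripper's body presses on something with over 40 N, if the wrist force passes 120 N, or if a joint passes its speed limit or range.

## Working session

There is one attempt and no reset: what is moved stays moved. The work goes in short steps, Python scripts to look and compute and a shell command to move; the robot and the scene stay as the last step left them, time stands still between calls to the robot, and variables do not carry over. Pictures are saved under pics/ and viewed, about 8 in all and at most 12, crops included, and the job is handed in when it is done.

```bash
mkdir -p pics; python3 - <<'E'
from plant import manip, snapshot
import cv2,numpy as np
s=manip.read_state();print({k:np.round(v,3).tolist() for k,v in s.items()},manip.hold_point_z)
for n in("scene","top"):
    d=snapshot(n);np.savez(n+'.npz',**d);cv2.imwrite(f'pics/{n}0.png',d['frame'][...,::-1])
E
```

```text
{'time_s': 0.0, 'qpos': [-0.945, 0.041, 0.084, -0.0, -1.615, -0.334], 'dq': [0.001, 0.0, -0.001, 0.002, 0.001, -0.0], 'joint_torque': [0.001, -36.82, 34.741, 6.932, -0.005, -0.0], 'position': [0.173, -0.574, 0.191], 'tcp_rot': [[-0.958, -0.288, -0.001], [-0.288, 0.958, 0.002], [0.0, 0.002, -1.0]], 'force': [-0.63, 0.051, 0.103], 'ft_torque': [0.009, 0.034, -0.038], 'opening': 0.997} 0.0187
```

View pics/scene0.png

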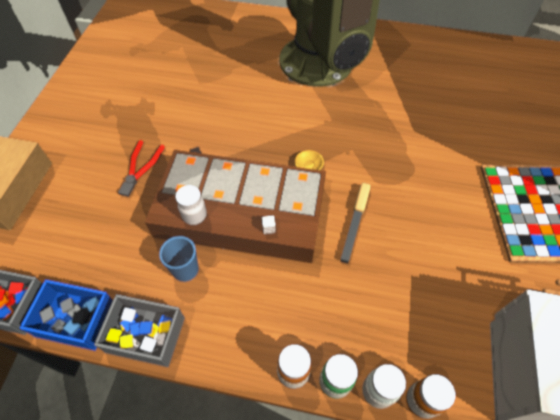

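View pics/top0.png

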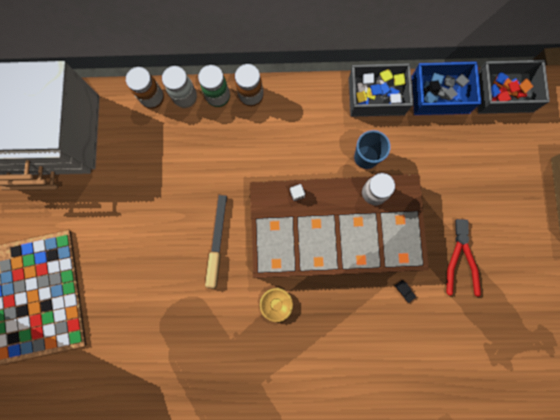

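The top view has robot side down and +y to the left: four lids with near tiles around (276..403, 260) px and far tiles around (275..400, 222). The dish and the black tiles are in front, the pot and the tile stack on the rear deck. Next I measure the tiles.

```bash
cat > h.py <<'E'
import numpy as np,cv2
def ray(d,u,v,z):
    R,t=np.array(d['R']),np.array(d['t']);K=np.array(d['mtx'])
    c=-R.T@t; r=R.T@np.linalg.inv(K)@np.array([u,v,1.]); return c+r*(z-c[2])/r[2]
def tiles(d,z=.07,sub=None):
    h=cv2.cvtColor(d['frame'],cv2.COLOR_RGB2HSV)
    m=cv2.inRange(h,(7,170,170),(17,255,255))
    n,_,st,c=cv2.connectedComponentsWithStats(m)
    return [(st[i,4],c[i].round(1),ray(d,*c[i],z).round(4)) for i in range(1,n) if 15<st[i,4]<400]
E
python3 - <<'E'
from h import *
for n in('top','scene'):
    d=np.load(n+'.npz');print(n)
    P=[]
    for a,c,p in tiles(d):
        print(a,c,p)
        if .4<p[0]<.8 and abs(p[1])<.3:P.append(p)
    for u,v in ([(276,263),(317,261)] if n=='top' else []):
        pass
E
```

```text
top
23 [507.3  82. ] [ 0.8733 -0.4737  0.07  ]
86 [525.7  85.3] [ 0.8643 -0.5127  0.07  ]
61 [399.8 219.6] [ 0.5714 -0.2197  0.07  ]
59 [357.6 221.3] [ 0.5694 -0.1312  0.07  ]
52 [315.8 223.1] [ 0.567  -0.0432  0.07  ]
55 [274.3 225.1] [0.5642 0.0446 0.07  ]
68 [403.3 257.5] [ 0.492  -0.2219  0.07  ]
98 [ 16.4 262.4] [0.4944 0.593  0.07  ]
65 [360.6 259.5] [ 0.4891 -0.1337  0.07  ]
59 [318.2 261.6] [ 0.4862 -0.0457  0.07  ]
57 [275.8 263.3] [0.484  0.0425 0.07  ]
103 [ 29.4 271.5] [0.4747 0.5634 0.07  ]
103 [ 32.2 295.7] [0.4244 0.5532 0.07  ]
107 [ 33.7 307.8] [0.3996 0.5481 0.07  ]
109 [ 71.2 312.2] [0.3898 0.4684 0.07  ]
scene
89 [203.6   2.5] [-0.1138 -0.3771  0.07  ]
39 [190.4 160.4] [ 0.4906 -0.2219  0.07  ]
35 [227.  165.3] [ 0.4872 -0.1345  0.07  ]
66 [512.9 170.5] [0.368  0.5092 0.07  ]
48 [556.4 170.1] [0.3465 0.6065 0.07  ]
24 [264.4 171. ] [ 0.4856 -0.0463  0.07  ]
24 [142.5 177. ] [ 0.5587 -0.3134  0.07  ]
26 [302.6 176.5] [0.4829 0.042  0.07  ]
72 [495.7 187.6] [0.4251 0.4681 0.07  ]
163 [535.8 202.5] [0.4481 0.5511 0.07  ]
20 [257.4 199.6] [ 0.5653 -0.0439  0.07  ]
22 [297.  205.6] [0.5628 0.0439 0.07  ]
138 [549.1 231.4] [0.5176 0.5704 0.07  ]
43 [494.6 261.5] [0.6121 0.4555 0.07  ]
17 [283.9 261.9] [0.6997 0.0429 0.07  ]
23 [143.3 273.5] [ 0.7814 -0.2239  0.07  ]
258 [483.9 279.1] [0.6553 0.4329 0.07  ]
26 [144.5 285.5] [ 0.8046 -0.2123  0.07  ]
18 [190.7 288.9] [ 0.7929 -0.1223  0.07  ]
61 [  3.5 300.6] [ 0.889  -0.4646  0.07  ]
42 [ 36.2 341.6] [ 0.9469 -0.3647  0.07  ]
215 [ 89.8 354. ] [ 0.9472 -0.26    0.07  ]
88 [149.  367.3] [ 0.9469 -0.1483  0.07  ]
19 [300.7 378.5] [0.9101 0.1153 0.07  ]
134 [323.5 406.2] [0.9454 0.1606 0.07  ]
180 [363.  409.1] [0.9361 0.2256 0.07  ]
47 [409.  415.6] [0.9303 0.301  0.07  ]
```

```bash
R='{"jaw":0,"x":-0.406,"y":0.246,"z":0.07,"az":15}'; python3 -m jog '[{"jaw":0,"x":-0.406,"y":0.246,"z":0.06,"az":15},{"jaw":0,"x":-0.406,"y":0.246,"z":0.06,"az":15},{"jaw":0,"x":-0.406,"y":0.246,"z":0.06,"az":15},{"jaw":0,"x":-0.406,"y":0.246,"z":0.06,"az":15},{"jaw":0,"x":-0.406,"y":0.246,"z":0.06,"az":15},{"jaw":0,"x":-0.406,"y":0.246,"z":0.06,"az":15},{"jaw":0,"x":-0.406,"y":0.246,"z":0.06,"az":15},{"jaw":0,"x":-0.406,"y":0.246,"z":0.06,"az":15}]'
cat >> h.py <<'E'
N={1:(.4835,.042),2:(.486,-.046),3:(.488,-.134),4:(.4915,-.222)}
def go(i,z,dx=0):
    from plant import manip
    s=manip.read_state();R=np.array(s['tcp_rot']);p=np.array(s['position'])
    print('t',s['time_s'],'p',p.round(4),'F',np.round(s['force'],2),'T',np.round(s['ft_torque'],2),'open',round(s['opening'],3))
    print('yaw',np.degrees(np.arctan2(*R[[1,0],0])).round(2),'tz',R[:,2].round(3),'shift',(R.T@(np.array([N[i][0]+dx,N[i][1],z])-p)).round(4))
E
python3 -c "
from h import *;go(4,.1)"
```

```text
t 0.1 p [ 0.1726 -0.5743  0.1909] F [0.26 0.28 0.04] T [-0.    0.01  0.03] open 0.999
yaw -163.28 tz [-0.001  0.001 -1.   ] shift [-0.4068  0.2455  0.0912]validation failed for argument at $[0]...
```

```bash
python3 -m jog '[{"jaw":0.0,"x":-0.03,"y":0.02,"z":0.0,"ax":0.0,"ay":0.0,"az":5.0}]'; echo; python3 -m jog --help | head -30
```

```text
time_s: 0.18
position: [0.193, -0.5483, 0.1898]
tcp_rot: [[-0.98, -0.2, -0.003], [-0.2, 0.98, 0.002], [0.002, 0.003, -1.0]]
force: [2.8, 0.8, -0.4]
opening: 0.881
invalid input: not JSON, or not a number
```

```bash
python3 -m jog '[{"jaw":0.0,"x":-0.04,"y":0.03,"z":0.0,"ax":0.0,"ay":0.0,"az":5.0},{"jaw":0.0,"x":-0.355,"y":0.258,"z":0.06,"ax":0.0,"ay":0.0,"az":10.0},{"jaw":0.0,"x":-0.355,"y":0.258,"z":0.06,"ax":0.0,"ay":0.0,"az":10.0},{"jaw":0.0,"x":-0.355,"y":0.258,"z":0.06,"ax":0.0,"ay":0.0,"az":10.0},{"jaw":0.0,"x":-0.355,"y":0.258,"z":0.06,"ax":0.0,"ay":0.0,"az":10.0},{"jaw":0.0,"x":-0.355,"y":0.258,"z":0.06,"ax":0.0,"ay":0.0,"az":10.0}]'; echo
python3 -c "
from h import *;go(4,.1)"
```

```text
time_s: 0.68
position: [0.3628, -0.3615, 0.1602]
tcp_rot: [[-1.0, -0.03, 0.0], [-0.03, 1.0, 0.0], [-0.0, 0.0, -1.0]]
force: [0.1, -1.2, -0.6]
opening: 0.008

t 0.6833 p [ 0.3628 -0.3615  0.1602] F [ 0.14 -1.22 -0.64] T [-0.07 -0.12 -0.01] open 0.008
yaw -178.28 tz [ 0.  0. -1.] shift [-0.1328  0.1356  0.0602]
```

```bash
python3 -m jog '[{"jaw":0.0,"x":-0.133,"y":0.135,"z":0.03,"ax":0.0,"ay":0.0,"az":0.0},{"jaw":0.0,"x":-0.133,"y":0.135,"z":0.05,"ax":0.0,"ay":0.0,"az":0.0},{"jaw":0.0,"x":-0.133,"y":0.135,"z":0.06,"ax":0.0,"ay":0.0,"az":0.0},{"jaw":0.0,"x":-0.133,"y":0.135,"z":0.06,"ax":0.0,"ay":0.0,"az":0.0},{"jaw":0.0,"x":-0.133,"y":0.135,"z":0.06,"ax":0.0,"ay":0.0,"az":0.0},{"jaw":0.0,"x":-0.133,"y":0.135,"z":0.06,"ax":0.0,"ay":0.0,"az":0.0},{"jaw":0.0,"x":-0.133,"y":0.135,"z":0.06,"ax":0.0,"ay":0.0,"az":0.0}]'; echo
python3 -c "
from h import *;go(4,.08)
from plant import snapshot
d=snapshot('wrist');cv2.imwrite('pics/w1.png',d['frame'][...,::-1])"
```

```text
time_s: 1.27
position: [0.4908, -0.223, 0.0991]
tcp_rot: [[-0.999, -0.033, -0.003], [-0.033, 0.999, 0.001], [0.003, 0.001, -1.0]]
force: [-0.8, -1.0, 1.2]
opening: -0.001

t 1.2667 p [ 0.4908 -0.223   0.0991] F [-0.82 -0.98  1.18] T [-0.08 -0.07  0.01] open -0.001
yaw -178.13 tz [-0.003  0.001 -1.   ] shift [-0.0008  0.001   0.019 ]
```

View pics/w1.png

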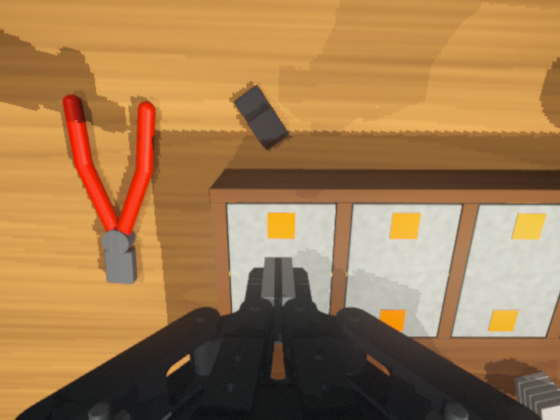

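The wrist view shows the fingertips at (280,262), 29 mm above lid 4. Its near tile is at (281,225), so they are in line laterally. I go down to just above the lid and check the tile position from the wrist camera.

```bash
python3 -m jog '[{"jaw":0.0,"x":0.0,"y":0.001,"z":0.015,"ax":0.0,"ay":0.0,"az":0.0},{"jaw":0.0,"x":0.0,"y":0.001,"z":0.023,"ax":0.0,"ay":0.0,"az":0.0},{"jaw":0.0,"x":0.0,"y":0.001,"z":0.023,"ax":0.0,"ay":0.0,"az":0.0},{"jaw":0.0,"x":0.0,"y":0.001,"z":0.023,"ax":0.0,"ay":0.0,"az":0.0},{"jaw":0.0,"x":0.0,"y":0.001,"z":0.023,"ax":0.0,"ay":0.0,"az":0.0}]'; echo
cat >>h.py <<'E'
def wrist():
    from plant import manip,snapshot
    s=manip.read_state();d=dict(snapshot('wrist'))
    T=np.eye(4);T[:3,:3]=s['tcp_rot'];T[:3,3]=s['position']
    W=np.linalg.inv(T@np.array(d['hand_eye']));d['R']=W[:3,:3];d['t']=W[:3,3]
    return d
E
python3 -c "
from h import *;go(4,.07)
import h
d=wrist()
hh=cv2.cvtColor(d['frame'],cv2.COLOR_RGB2HSV);m=cv2.inRange(hh,(10,170,170),(25,255,255))
n,_,st,c=cv2.connectedComponentsWithStats(m)
for i in range(1,n):
    if 200<st[i,4]<3000:print(st[i],c[i].round(1),ray(d,*c[i],.07).round(4))
"
```

```text
time_s: 1.73
position: [0.4908, -0.2241, 0.0785]
tcp_rot: [[-1.0, -0.029, 0.001], [-0.029, 1.0, -0.0], [-0.001, -0.0, -1.0]]
force: [0.0, -0.3, 0.1]
opening: -0.001

t 1.7333 p [ 0.4908 -0.2241  0.0785] F [ 0.03 -0.33  0.12] T [-0.04  0.02 -0.04] open -0.001
yaw -178.33 tz [ 0.001 -0.    -1.   ] shift [-0.0007  0.0021  0.0085]
[269 224  29  27 783] [283. 237.] [ 0.4912 -0.2204  0.07  ]
[403 224  33  27 781] [418.4 236.9] [ 0.4885 -0.1327  0.07  ]
[537 224  23  26 502] [549.7 237.2] [ 0.4862 -0.0476  0.07  ]
[508 328  32  21 551] [523.7 338. ] [ 0.5658 -0.0425  0.07  ]
```

```bash
python3 -m jog '[{"jaw":0.0,"x":0.0,"y":0.002,"z":0.003,"ax":0.0,"ay":0.0,"az":0.0},{"jaw":0.0,"x":0.0,"y":0.002,"z":0.006,"ax":0.0,"ay":0.0,"az":0.0},{"jaw":0.0,"x":0.0,"y":0.002,"z":0.006,"ax":0.0,"ay":0.0,"az":0.0},{"jaw":0.0,"x":0.0,"y":0.002,"z":0.006,"ax":0.0,"ay":0.0,"az":0.0}]';  for k in 1 2; do python3 -m jog '[{"jaw":0.0,"x":0.0,"y":0.0,"z":0.001,"ax":0.0,"ay":0.0,"az":0.0},{"jaw":0.0,"x":0.0,"y":0.0,"z":0.001,"ax":0.0,"ay":0.0,"az":0.0}]' | egrep 'position|force'; done
```

```text
time_s: 2.12
position: [0.4906, -0.2213, 0.0714]
tcp_rot: [[-1.0, -0.03, -0.001], [-0.03, 1.0, 0.0], [0.001, 0.0, -1.0]]
force: [-0.9, -0.6, 0.2]
opening: 0.002
position: [0.4908, -0.2214, 0.0706]
force: [1.3, -0.5, -0.7]
position: [0.4907, -0.2214, 0.0695]
force: [-0.7, 0.1, -0.3]
```

```bash
python3 -m jog '[{"jaw":0.0,"x":0.0,"y":0.0,"z":0.001,"ax":0.0,"ay":0.0,"az":0.0},{"jaw":0.0,"x":0.0,"y":0.0,"z":0.001,"ax":0.0,"ay":0.0,"az":0.0}]' | egrep 'position|force'
```

```text
position: [0.4907, -0.2214, 0.0684]
force: [-0.6, 0.4, -0.1]
```

```bash
python3 -m jog '[{"jaw":0.0,"x":0.0,"y":0.0,"z":0.001,"ax":0.0,"ay":0.0,"az":0.0},{"jaw":0.0,"x":0.0,"y":0.0,"z":0.001,"ax":0.0,"ay":0.0,"az":0.0}]' | egrep 'position|force'
```

```text
position: [0.4907, -0.2214, 0.0675]
force: [0.0, 0.5, -0.2]
```

```bash
python3 -m jog '[{"jaw":0.0,"x":0.0,"y":0.0,"z":0.001,"ax":0.0,"ay":0.0,"az":0.0},{"jaw":0.0,"x":0.0,"y":0.0,"z":0.001,"ax":0.0,"ay":0.0,"az":0.0}]' | egrep 'position|force'
```

```text
position: [0.4907, -0.2214, 0.0664]
force: [0.1, -0.9, 0.2]
```

```bash
python3 -c "
from h import *
d=wrist();cv2.imwrite('pics/w2.png',cv2.resize(d['frame'][150:350,180:380],(600,600))[...,::-1])"
```

```text
(no output)
```

View pics/w2.png

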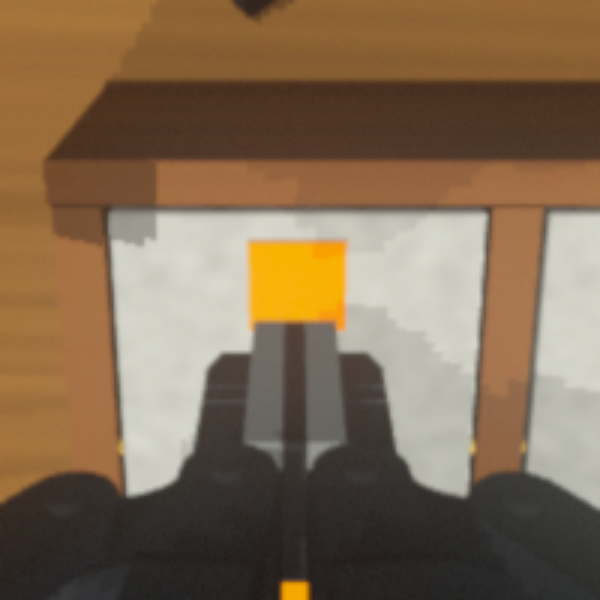

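Crop: lid 4's tile is still fully visible just robot-side of the tips, and the seam is unbroken, so there may be no contact yet. I check the tip with range data.

```bash
python3 -c "
from h import *
d=wrist();K=np.array(d['mtx']);go(4,.07)
from plant import manip
p=np.array(manip.read_state()['position'])
def proj(X):
    c=d['R']@X+d['t'];return (K@c/c[2])[:2].round(1)
print('tcp px',proj(p),'corner',proj(p-[.011,0,0]),proj(p+[0,0,.013]),proj(p+[-.011,0,.013]))
for u,v in [(270,260),(270,266),(270,275),(270,285),(278,240),(230,240),(230,260),(330,240),(330,280),(278,230),(350,200)]:
    z=d['range_z'][v,u];X=d['R'].T@(np.linalg.inv(K)@[u,v,1.]*z-d['t']);print(u,v,X.round(4))
"
```

```text
t 3.05 p [ 0.4907 -0.2214  0.0666] F [-0.27  0.33 -0.06] T [ 0.02 -0.03  0.02] open -0.002
yaw -178.28 tz [-0.  0. -1.] shift [-0.0008 -0.0006 -0.0034]
tcp px [277.2 241.9] corner [277.7 225.5] [277.1 251.2] [277.7 233.8]
270 260 [ 0.4784 -0.225   0.1142]
270 266 [ 0.4795 -0.2249  0.1179]
270 275 [ 0.4793 -0.2247  0.1263]
270 285 [ 0.4793 -0.2245  0.1343]
278 240 [ 0.4878 -0.221   0.0702]
230 240 [ 0.4891 -0.2503  0.0693]
230 260 [ 0.5027 -0.2506  0.0694]
330 240 [ 0.4869 -0.1893  0.0699]
330 280 [ 0.5153 -0.1868  0.0689]
278 230 [ 0.4811 -0.2212  0.0704]
350 200 [ 0.4628 -0.1783  0.0644]
```

```bash
python3 -c "
from h import *
from plant import snapshot
d=snapshot('scene');np.savez('s2.npz',**d)
cv2.imwrite('pics/s2.png',cv2.resize(d['frame'][60:260,110:310],(800,600)[:1]*1+(600,) if 0 else (600,600))[...,::-1])
X=np.array([.4907,-.2214,.0666]);K=d['mtx']
for z in (.0666,.112):
    X[2]=z;c=d['R']@X+d['t'];u=(K@c/c[2])[:2];print(u.round(1),((u-[110,60])*3).round())
"
```

```text
[190.9 161.3] [243. 304.]
[187.3 148.7] [232. 266.]
```

View pics/s2.png

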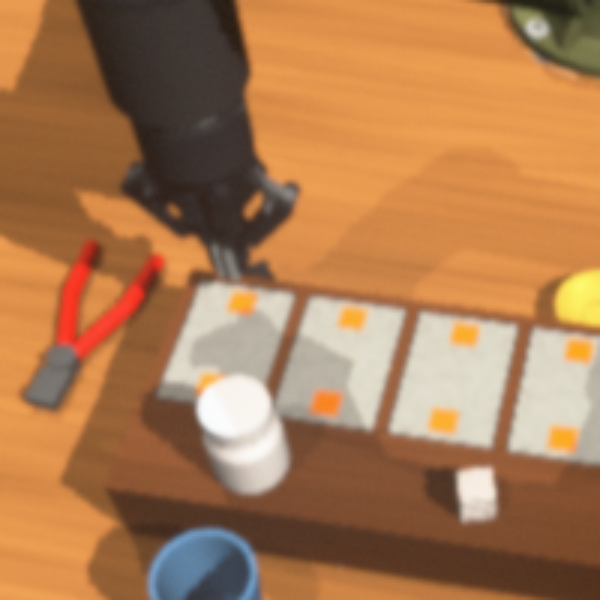

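The scene crop confirms it: the tips at (228,278) hover well above the tile at (243,303). The real finger ends are about 40–45 mm short of the reported TCP, so contact should come at a reported z of about 0.025. I go on down in guarded steps.

```bash
python3 -m jog '[{"jaw":0.0,"x":-0.001,"y":0.0,"z":0.005,"ax":0.0,"ay":0.0,"az":0.0},{"jaw":0.0,"x":-0.001,"y":0.0,"z":0.01,"ax":0.0,"ay":0.0,"az":0.0},{"jaw":0.0,"x":-0.001,"y":0.0,"z":0.015,"ax":0.0,"ay":0.0,"az":0.0},{"jaw":0.0,"x":-0.001,"y":0.0,"z":0.02,"ax":0.0,"ay":0.0,"az":0.0},{"jaw":0.0,"x":-0.001,"y":0.0,"z":0.024,"ax":0.0,"ay":0.0,"az":0.0},{"jaw":0.0,"x":-0.001,"y":0.0,"z":0.028,"ax":0.0,"ay":0.0,"az":0.0},{"jaw":0.0,"x":-0.001,"y":0.0,"z":0.028,"ax":0.0,"ay":0.0,"az":0.0},{"jaw":0.0,"x":-0.001,"y":0.0,"z":0.028,"ax":0.0,"ay":0.0,"az":0.0}]' | egrep 'position|force'
python3 -c "
from h import *
d=wrist();K=np.array(d['mtx'])
for v in (256,257,258,259,260,262):
  for u in (270,):
    z=d['range_z'][v,u];X=d['R'].T@(np.linalg.inv(K)@[u,v,1.]*z-d['t']);print(u,v,X.round(4))
"
```

```text
position: [0.4916, -0.2214, 0.0384]
force: [0.0, -0.1, -0.9]
270 256 [ 0.4852 -0.2253  0.0704]
270 257 [ 0.4799 -0.2251  0.0818]
270 258 [ 0.4797 -0.2251  0.0832]
270 259 [ 0.4796 -0.225   0.0845]
270 260 [ 0.4803 -0.225   0.0841]
270 262 [ 0.4805 -0.225   0.0858]
```

```bash
python3 -m jog '[{"jaw":0.0,"x":0.0,"y":0.0,"z":0.004,"ax":0.0,"ay":0.0,"az":0.0},{"jaw":0.0,"x":0.0,"y":0.0,"z":0.007,"ax":0.0,"ay":0.0,"az":0.0},{"jaw":0.0,"x":0.0,"y":0.0,"z":0.008,"ax":0.0,"ay":0.0,"az":0.0},{"jaw":0.0,"x":0.0,"y":0.0,"z":0.008,"ax":0.0,"ay":0.0,"az":0.0}]' | egrep 'position|force'
python3 -m jog '[{"jaw":0.0,"x":0.0,"y":0.0,"z":0.001,"ax":0.0,"ay":0.0,"az":0.0},{"jaw":0.0,"x":0.0,"y":0.0,"z":0.001,"ax":0.0,"ay":0.0,"az":0.0}]' | egrep 'position|force'
```

```text
position: [0.4916, -0.2214, 0.0304]
force: [-0.2, 0.9, -0.5]
position: [0.4918, -0.2214, 0.03]
force: [-1.7, 0.5, 2.0]
```

```bash
python3 -m jog '[{"jaw":0.0,"x":0.0,"y":0.0,"z":0.001,"ax":0.0,"ay":0.0,"az":0.0},{"jaw":0.0,"x":0.0,"y":0.0,"z":0.001,"ax":0.0,"ay":0.0,"az":0.0}]' | egrep 'position|force'
```

```text
position: [0.4918, -0.2215, 0.0299]
force: [-4.4, 1.2, 7.5]
```

```bash
python3 -m jog '[{"jaw":0.0,"x":0.0,"y":0.0,"z":0.001,"ax":0.0,"ay":0.0,"az":0.0},{"jaw":0.0,"x":0.0,"y":0.0,"z":0.001,"ax":0.0,"ay":0.0,"az":0.0}]' | egrep 'position|force'
```

```text
position: [0.4919, -0.2216, 0.0298]
force: [-5.7, 3.2, 11.6]
```

Lid 4 is firm: 12 N with no give beyond 0.5 mm. Contact is at a reported z of 0.030. Next is lid 3.

```bash
python3 -m jog '[{"jaw":0.0,"x":0.0,"y":0.0,"z":-0.015,"ax":0.0,"ay":0.0,"az":0.0},{"jaw":0.0,"x":0.001,"y":0.03,"z":-0.015,"ax":0.0,"ay":0.0,"az":0.0},{"jaw":0.0,"x":0.001,"y":0.06,"z":-0.015,"ax":0.0,"ay":0.0,"az":0.0},{"jaw":0.0,"x":0.001,"y":0.088,"z":-0.015,"ax":0.0,"ay":0.0,"az":0.0},{"jaw":0.0,"x":0.001,"y":0.088,"z":-0.01,"ax":0.0,"ay":0.0,"az":0.0},{"jaw":0.0,"x":0.001,"y":0.088,"z":-0.005,"ax":0.0,"ay":0.0,"az":0.0},{"jaw":0.0,"x":0.001,"y":0.088,"z":-0.005,"ax":0.0,"ay":0.0,"az":0.0},{"jaw":0.0,"x":0.001,"y":0.088,"z":-0.005,"ax":0.0,"ay":0.0,"az":0.0}]' | egrep 'position|force'
python3 -m jog '[{"jaw":0.0,"x":0.0,"y":0.0,"z":0.001,"ax":0.0,"ay":0.0,"az":0.0},{"jaw":0.0,"x":0.0,"y":0.0,"z":0.001,"ax":0.0,"ay":0.0,"az":0.0}]' | egrep 'position|force'
```

```text
position: [0.4877, -0.134, 0.0321]
force: [0.0, -0.2, 0.8]
position: [0.488, -0.1342, 0.0315]
force: [-0.7, -0.0, 0.3]
```

```bash
python3 -m jog '[{"jaw":0.0,"x":0.0,"y":0.0,"z":0.001,"ax":0.0,"ay":0.0,"az":0.0},{"jaw":0.0,"x":0.0,"y":0.0,"z":0.001,"ax":0.0,"ay":0.0,"az":0.0}]' | egrep 'position|force'
```

```text
position: [0.4881, -0.1339, 0.0307]
force: [0.0, -0.6, 0.4]
```

```bash
python3 -m jog '[{"jaw":0.0,"x":0.0,"y":0.0,"z":0.001,"ax":0.0,"ay":0.0,"az":0.0},{"jaw":0.0,"x":0.0,"y":0.0,"z":0.001,"ax":0.0,"ay":0.0,"az":0.0}]' | egrep 'position|force'
```

```text
position: [0.4881, -0.1338, 0.03]
force: [-1.4, -1.9, 2.0]
```

```bash
python3 -m jog '[{"jaw":0.0,"x":0.0,"y":0.0,"z":0.001,"ax":0.0,"ay":0.0,"az":0.0},{"jaw":0.0,"x":0.0,"y":0.0,"z":0.001,"ax":0.0,"ay":0.0,"az":0.0}]' | egrep 'position|force'
```

```text
position: [0.4882, -0.1339, 0.0299]
force: [-3.1, -0.8, 7.3]
```

```bash
python3 -m jog '[{"jaw":0.0,"x":0.0,"y":0.0,"z":0.001,"ax":0.0,"ay":0.0,"az":0.0},{"jaw":0.0,"x":0.0,"y":0.0,"z":0.001,"ax":0.0,"ay":0.0,"az":0.0}]' | egrep 'position|force'
```

```text
position: [0.4882, -0.1339, 0.0298]
force: [-7.1, 1.5, 11.8]
```

Lid 3 is firm. Next is lid 2.

```bash
python3 -m jog '[{"jaw":0.0,"x":0.0,"y":0.0,"z":-0.015,"ax":0.0,"ay":0.0,"az":0.0},{"jaw":0.0,"x":0.0,"y":0.03,"z":-0.015,"ax":0.0,"ay":0.0,"az":0.0},{"jaw":0.0,"x":0.0,"y":0.06,"z":-0.015,"ax":0.0,"ay":0.0,"az":0.0},{"jaw":0.0,"x":0.0,"y":0.088,"z":-0.015,"ax":0.0,"ay":0.0,"az":0.0},{"jaw":0.0,"x":0.0,"y":0.088,"z":-0.01,"ax":0.0,"ay":0.0,"az":0.0},{"jaw":0.0,"x":0.0,"y":0.088,"z":-0.005,"ax":0.0,"ay":0.0,"az":0.0},{"jaw":0.0,"x":0.0,"y":0.088,"z":-0.004,"ax":0.0,"ay":0.0,"az":0.0},{"jaw":0.0,"x":0.0,"y":0.088,"z":-0.004,"ax":0.0,"ay":0.0,"az":0.0}]' | egrep 'position|force'
python3 -m jog '[{"jaw":0.0,"x":0.0,"y":0.0,"z":0.001,"ax":0.0,"ay":0.0,"az":0.0},{"jaw":0.0,"x":0.0,"y":0.0,"z":0.001,"ax":0.0,"ay":0.0,"az":0.0}]' | egrep 'position|force'
```

```text
position: [0.4851, -0.046, 0.0311]
force: [-0.1, 0.0, 0.5]
position: [0.4855, -0.0462, 0.0306]
force: [-0.7, 0.4, 0.4]
```

```bash
python3 -m jog '[{"jaw":0.0,"x":0.0,"y":0.0,"z":0.001,"ax":0.0,"ay":0.0,"az":0.0},{"jaw":0.0,"x":0.0,"y":0.0,"z":0.001,"ax":0.0,"ay":0.0,"az":0.0}]' | egrep 'position|force'
```

```text
position: [0.4855, -0.0461, 0.0299]
force: [-0.3, -0.8, 1.6]
```

```bash
python3 -m jog '[{"jaw":0.0,"x":0.0,"y":0.0,"z":0.001,"ax":0.0,"ay":0.0,"az":0.0},{"jaw":0.0,"x":0.0,"y":0.0,"z":0.001,"ax":0.0,"ay":0.0,"az":0.0}]' | egrep 'position|force'
```

```text
position: [0.4855, -0.046, 0.0288]
force: [-0.8, -2.3, 1.8]
```

```bash
python3 -m jog '[{"jaw":0.0,"x":0.0,"y":0.0,"z":0.001,"ax":0.0,"ay":0.0,"az":0.0},{"jaw":0.0,"x":0.0,"y":0.0,"z":0.001,"ax":0.0,"ay":0.0,"az":0.0}]' | egrep 'position|force'
```

```text
position: [0.4855, -0.0457, 0.0277]
force: [-1.8, -1.4, 1.9]
```

Lid 2 yields: it is moving 1.1 mm per step at a steady 2 N, so it is the loose one. I push it down, easing slightly inward along the arc.

```bash
python3 -m jog '[{"jaw":0.0,"x":0.0,"y":0.0,"z":0.003,"ax":0.0,"ay":0.0,"az":0.0},{"jaw":0.0,"x":0.0,"y":0.0,"z":0.006,"ax":0.0,"ay":0.0,"az":0.0},{"jaw":0.0,"x":-0.001,"y":0.0,"z":0.009,"ax":0.0,"ay":0.0,"az":0.0},{"jaw":0.0,"x":-0.001,"y":0.0,"z":0.011,"ax":0.0,"ay":0.0,"az":0.0},{"jaw":0.0,"x":-0.001,"y":0.0,"z":0.011,"ax":0.0,"ay":0.0,"az":0.0}]' | egrep 'position|force'; python3 -c "
from h import *
d=wrist();cv2.imwrite('pics/w3.png',d['frame'][...,::-1])"
```

```text
position: [0.4864, -0.0452, 0.016]
force: [-0.8, 0.3, 0.4]
```

View pics/w3.png

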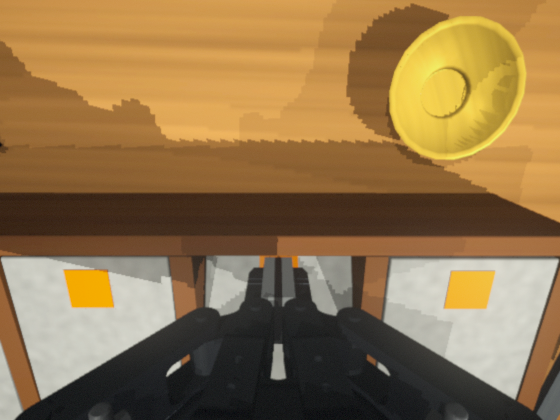

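The wrist view shows lid 2 tilting: its orange tile is at (280,260), now below the case edge under the tips, while the neighbouring lids are level. I continue.

```bash
python3 -m jog '[{"jaw":0.0,"x":0.0,"y":0.0,"z":0.002,"ax":0.0,"ay":0.0,"az":0.0},{"jaw":0.0,"x":0.0,"y":0.0,"z":0.005,"ax":0.0,"ay":0.0,"az":0.0},{"jaw":0.0,"x":-0.001,"y":0.0,"z":0.008,"ax":0.0,"ay":0.0,"az":0.0},{"jaw":0.0,"x":-0.001,"y":0.0,"z":0.009,"ax":0.0,"ay":0.0,"az":0.0},{"jaw":0.0,"x":-0.001,"y":0.0,"z":0.009,"ax":0.0,"ay":0.0,"az":0.0}]' | egrep 'position|force'
```

```text
position: [0.4871, -0.0454, 0.007]
force: [0.3, 0.0, 0.3]
```

```bash
python3 -m jog '[{"jaw":0.0,"x":0.0,"y":0.0,"z":0.002,"ax":0.0,"ay":0.0,"az":0.0},{"jaw":0.0,"x":0.0,"y":0.0,"z":0.003,"ax":0.0,"ay":0.0,"az":0.0},{"jaw":0.0,"x":0.0,"y":0.0,"z":0.003,"ax":0.0,"ay":0.0,"az":0.0}]' | egrep 'position|force'
```

```text
position: [0.4873, -0.0454, 0.0044]
force: [-0.1, 0.6, 0.4]
```

```bash
python3 -m jog '[{"jaw":0.0,"x":0.0,"y":0.0,"z":0.002,"ax":0.0,"ay":0.0,"az":0.0},{"jaw":0.0,"x":0.0,"y":0.0,"z":0.002,"ax":0.0,"ay":0.0,"az":0.0},{"jaw":0.0,"x":0.0,"y":0.0,"z":0.002,"ax":0.0,"ay":0.0,"az":0.0}]' | egrep 'position|force'
```

```text
position: [0.4871, -0.0454, 0.0022]
force: [0.2, -0.0, 0.0]
```

```bash
python3 -m jog '[{"jaw":0.0,"x":0.0,"y":0.0,"z":0.002,"ax":0.0,"ay":0.0,"az":0.0},{"jaw":0.0,"x":0.0,"y":0.0,"z":0.002,"ax":0.0,"ay":0.0,"az":0.0}]' | egrep 'position|force'
```

```text
position: [0.4873, -0.0455, 0.0003]
force: [0.6, -0.1, -0.6]
```

```bash
python3 -c "
from h import *
d=wrist();K=np.array(d['mtx'])
for u,v in [(230,262),(230,270),(230,280),(230,290),(330,262),(330,270),(330,280),(330,290),(235,300)]:
    z=d['range_z'][v,u];X=d['R'].T@(np.linalg.inv(K)@[u,v,1.]*z-d['t']);print(u,v,X.round(4),d['frame'][v,u])
cv2.imwrite('pics/w4.png',cv2.resize(d['frame'][180:380,130:430],(750,500))[...,::-1])
"
```

```text
230 262 [ 0.4649 -0.0645  0.0699] [94 63 39]
230 270 [ 0.4691 -0.0647  0.0688] [96 66 48]
230 280 [ 0.4934 -0.0698  0.0364] [158 157 150]
230 290 [ 0.4963 -0.0692  0.0411] [154 156 147]
330 262 [ 0.4647 -0.0248  0.068 ] [153  98  54]
330 270 [ 0.4673 -0.0249  0.0698] [152 101  61]
330 280 [ 0.4915 -0.0178  0.037 ] [133 132 124]
330 290 [ 0.4952 -0.0181  0.0405] [98 98 91]
235 300 [ 0.4998 -0.0662  0.0447] [125 125 119]
```

View pics/w4.png

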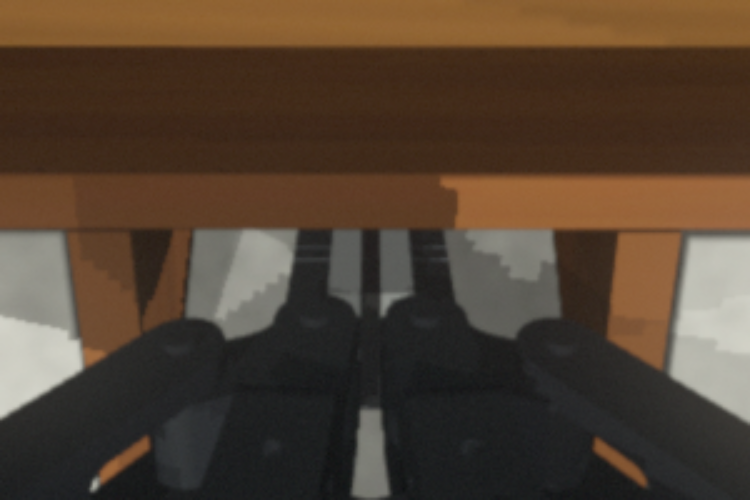

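Crop: lid 2 slopes steeply under the fingers. Range points on it give about 0.80–0.83 rad, and no stop force has been felt yet. I continue gently until it comes up against the stop.

```bash
python3 -m jog '[{"jaw":0.0,"x":0.0,"y":0.0,"z":0.0015,"ax":0.0,"ay":0.0,"az":0.0},{"jaw":0.0,"x":0.0,"y":0.0,"z":0.0015,"ax":0.0,"ay":0.0,"az":0.0}]' | egrep 'position|force'
```

```text
position: [0.4874, -0.0454, -0.001]
force: [-0.1, 0.8, -0.1]
```

```bash
python3 -m jog '[{"jaw":0.0,"x":0.0,"y":0.0,"z":0.0015,"ax":0.0,"ay":0.0,"az":0.0},{"jaw":0.0,"x":0.0,"y":0.0,"z":0.0015,"ax":0.0,"ay":0.0,"az":0.0}]' | egrep 'position|force'
```

```text
position: [0.4874, -0.0455, -0.0025]
force: [0.1, -0.7, 1.2]
```

```bash
python3 -m jog '[{"jaw":0.0,"x":0.0,"y":0.0,"z":0.0015,"ax":0.0,"ay":0.0,"az":0.0},{"jaw":0.0,"x":0.0,"y":0.0,"z":0.0015,"ax":0.0,"ay":0.0,"az":0.0}]' | egrep 'position|force'
```

```text
position: [0.4876, -0.0455, -0.0029]
force: [-3.6, 0.3, 7.4]
```

```bash
python3 -m jog '[{"jaw":0.0,"x":0.0,"y":0.0,"z":0.0015,"ax":0.0,"ay":0.0,"az":0.0},{"jaw":0.0,"x":0.0,"y":0.0,"z":0.0015,"ax":0.0,"ay":0.0,"az":0.0},{"jaw":0.0,"x":0.0,"y":0.0,"z":0.0015,"ax":0.0,"ay":0.0,"az":0.0}]' | egrep 'position|force'
```

```text
position: [0.4878, -0.0456, -0.0031]
force: [-8.6, 2.6, 14.5]
```

```bash
python3 -c "
from h import *
d=wrist();K=np.array(d['mtx']);P=[]
for u in (228,232,326,330):
  for v in range(279,300,2):
    if d['frame'][v,u].min()<85: continue
    z=d['range_z'][v,u];X=d['R'].T@(np.linalg.inv(K)@[u,v,1.]*z-d['t']);P.append(X[[0,2]])
P=np.array(P);print(len(P),P.min(0),P.max(0),np.arctan(np.polyfit(*P.T,1)[0]))
from scipy.optimize import brentq
print(np.median([brentq(lambda a:.066+.004/np.cos(a)-(.5258-x)*np.tan(a)-z,.3,1.2) for x,z in P]))
"
```

```text
44 [0.49119151 0.03294842] [0.50020572 0.04161169] 0.7476129303090574
0.855278490717112
```

The lid is firm at the stop: 14.5 N with no motion, and the camera gives 0.855 rad. I withdraw straight up, then check.

```bash
python3 -m jog '[{"jaw":0.0,"x":0.0,"y":0.0,"z":-0.01,"ax":0.0,"ay":0.0,"az":0.0},{"jaw":0.0,"x":0.002,"y":0.0,"z":-0.04,"ax":0.0,"ay":0.0,"az":0.0},{"jaw":0.0,"x":0.003,"y":0.0,"z":-0.08,"ax":0.0,"ay":0.0,"az":0.0},{"jaw":0.0,"x":0.02,"y":0.0,"z":-0.12,"ax":0.0,"ay":0.0,"az":0.0},{"jaw":0.0,"x":0.05,"y":0.0,"z":-0.15,"ax":0.0,"ay":0.0,"az":0.0},{"jaw":0.0,"x":0.08,"y":0.0,"z":-0.17,"ax":0.0,"ay":0.0,"az":0.0},{"jaw":0.0,"x":0.08,"y":0.0,"z":-0.17,"ax":0.0,"ay":0.0,"az":0.0},{"jaw":0.0,"x":0.08,"y":0.0,"z":-0.17,"ax":0.0,"ay":0.0,"az":0.0}]'
python3 -c "
from h import *
from plant import snapshot
from scipy.optimize import brentq
d=snapshot('scene');t=snapshot('top')
cv2.imwrite('pics/end.png',np.hstack([cv2.resize(x[60:300,o:o+240],(400,400)) for x,o in((d['frame'],110),(t['frame'],220))])[...,::-1])
K=np.array(t['mtx']);R,T=np.array(t['R']),np.array(t['t']);A=[]
v,u=np.mgrid[200:285,240:430];z=t['range_z'][200:285,240:430]
X=(np.linalg.inv(K)@np.stack([u*z,v*z,z]).reshape(3,-1)).T-T
X=X@R;c=X-[.5258,-.0447,0];cx=c@[.9995,.03,0];cy=c@[-.03,.9995,0]
for i,y0 in ((1,.088),(2,0),(3,-.088),(4,-.176)):
    m=(abs(cy-y0)<.022)&(abs(cx)<.028);f=np.polyfit(cx[m],X[m,2],1);print(i,m.sum(),f.round(3),'angle',np.arctan(f[0]).round(3))
"
```

```text
time_s: 10.55
position: [0.4078, -0.0475, 0.1672]
tcp_rot: [[-1.0, -0.031, 0.006], [-0.031, 1.0, 0.003], [-0.006, 0.002, -1.0]]
force: [0.1, 0.1, -0.7]
opening: -0.0
1 557 [-0.003  0.071] angle -0.003
2 620 [1.147 0.071] angle 0.854
3 565 [0.019 0.071] angle 0.019
4 570 [0.017 0.071] angle 0.017
```

View pics/end.png

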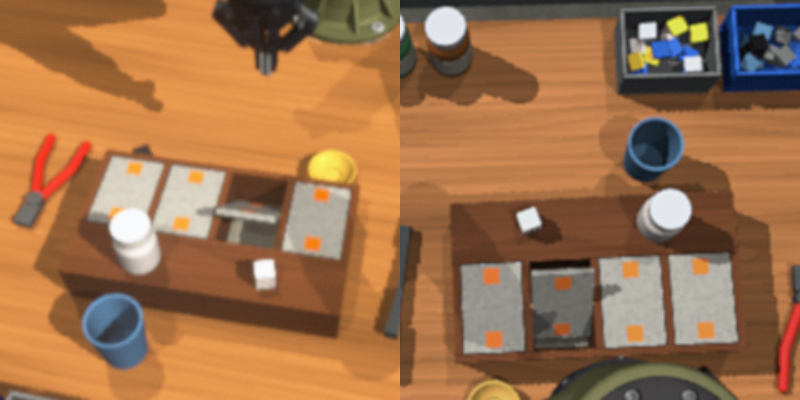

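Both final views show lid 2 standing open with its near end down. The other lids are level, the bystanders are in place and the gripper is clear. I hand in.

```bash
python3 -c "
from plant import manip;print(manip.sign_off())"
```

```text
the job is handed in; nothing more can be done
None
```

Lid 2 is the loose one. It now stands open against its stop with the robot-side end down, and the job is handed in.

- **Testing:** I pressed the near tiles of lids 4, 3 and 2 in turn. Lids 4 and 3 stayed firm under about 12 N with less than 1 mm of give. Lid 2 turned at about 2 N, so I did not press lid 1.
- **Opening:** I pushed lid 2's near end down until the force rose to 14.5 N with no further motion.
- **Last checks:** After I withdrew, the top camera's range data gave lid 2 at 0.854 rad; the stop is at 0.85. The other lids read within 0.02 rad of level. In the final pictures the bystanders look where they were, though the file and glue dish are only partly in view. The arm was clear, with force near zero, at 10.6 s.
- **Disagreement found:** The real finger ends sit about 40 mm short of the reported TCP. My first press on lid 4 therefore touched nothing. The wrist camera's range data and a scene picture showed this, and I corrected for it before any contact.
- **Refused command:** The first jog command was rejected before anything moved. Writing out all the fields in each row worked.

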